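Stack the cup on the spice carousel and bring the cups to the front

TASK

Pick up the loose white stacking cup from the worktop and nest it, without dropping it, fully home and upright in the matching cup on the spice carousel. Then let go of it and turn the carousel, either way round, until the stacked cups stand over the pointed tab at the front of the carousel's foot. Finish while still gripping the carousel's upright wooden peg and holding the turntable still there; leave the other things on the worktop where they are.

Things in the scene. Friction and masses are not known exactly. Their poses are not given: they have to be found in the camera images.
- cup_center (a point): Centre (half-way up) of the loose white ceramic stacking cup standing upright on the worktop. Round, 60 mm high: a cone below (30 mm wide at the foot, 46 mm at the shoulder 34 mm up), above it a straight collar 56 mm wide from 34 to 60 mm up; open top 51 mm wide, walls 2.5 mm, 80 g. z is the cup's axis. This point is 30 mm above the underside.
- loose_cup: The same loose stacking cup; origin at the centre of its underside.
- holder_center (a point): Centre (half-way up) of the matching cup, identical in shape and size, that is fixed upright on the carousel's turntable with its centre 62 mm from the carousel's axis; z up. Its underside is 30 mm and its rim 90 mm above the worktop. Nested fully home, the loose cup's shoulder sits on this rim and its centre is 26 mm above this point, with 2.5 mm play all round the cone.
- axis (a point): The carousel's axis at the top face of its round wooden turntable (184 mm across, top 30 mm above the worktop). Its frame does not turn with the turntable: -x points to the front tab. Besides the cup the turntable carries, fixed to it, two spice jars and a shaker, up to 106 mm tall, on the far side from the cup, and the peg.
- front_tab (a point): Tip of the pointed bright steel tab that sticks out at the front of the carousel's foot, 125 mm from the axis, 9 mm above the worktop. The foot does not move.
- turntable (a joint): Angle of the turntable in rad, counter-clockwise from above positive. At 0 and at 6.283 (2 pi) the matching cup is exactly at the front tab; stops at -0.7 and 6.98. The bearing has friction of about 0.06 N m and no spring: it stays where it is left. Starts between 1.0 and 5.28.
- peg_grip (a point): Place to grip on the upright round wooden peg, 14 mm thick, 75 mm from the axis, that turns with the turntable. This point is on the peg's centre line, 115 mm above the worktop; the peg's rounded top is 18 mm higher. Seen from above the peg is 90 degrees clockwise of the matching cup round the axis. The nearest jar or cup leaves 65 mm free beside it.
- turn_peg: The same peg; origin at its foot on the turntable, 30 mm above the worktop.
- salt_dish: Bystander: white fluted ramekin, 70 mm wide, 36 high, at the left; origin at its underside. Leave it alone.
- tumbler: Bystander: plain tall beaker, 74 mm wide, 166 high, at the far left; origin at its underside. Leave it alone.
- pepper_mill: Bystander: turned dark wooden mill, 58 mm wide, 150 high, at the left; origin at its underside. Leave it alone.
- lemon: Bystander: lemon, about 71 mm long, lying at the right; origin at its underside. Leave it alone.
- mug: Bystander: cream cup with a side handle, 64 mm wide, 54 high, at the right; origin at its underside. Leave it alone.
- teaspoon: Bystander: steel teaspoon, 137 mm long, lying left of the carousel, near the front edge; origin at its underside. Leave it alone.

How it is judged:
By the outcome, as a careful person would: the job done as asked, in the order asked, and still so for the second after the job is handed in, while the arm keeps its last pose, push and grip.
It also fails if it takes over 58 s, if anything falls off the work surface, if the arm or the gripper's body presses on something with over 40 N, if the wrist force passes 120 N, or if a joint passes its speed limit or range.

ROBOT

A 6-joint arm with a two-finger parallel gripper is mounted at the origin on a cart in front of the work surface, level with it; the furniture and walls round the work are solid. World frame = base frame: x ahead of the robot, y to its left, z up, the work surface at z = 0. Lengths are in m, angles in rad, forces in N, time in s.
With the tool pointing down it reaches from about 0.325 to 0.9 m from the base axis. Payload 6.1 kg.
Tool frame: the origin (TCP) lies on the centre line of the jaws, within the pads' length; the fingertips stand 22 mm ahead of it and the grasp point (between the pads) lies 3 mm ahead of it (manip.finger_overhang is the distance from the TCP to the fingertips, in m); z points along the fingers, y is the line along which they close (so a half turn about z gives the same grasp; the last joint's range is limited). The gripper opens to 85 mm and grips with 20 to 120 N. Pads are 22 mm wide; open, the fingers measure 114 mm over their backs; the gripper's body (76 mm by 85 mm) begins 54 mm behind the grasp point. The pads swing forward as they close: fully open they stand 13 mm farther back than shut.
Start: joints at [-1.418, 0.22, 1.526, -0, 1.395, -0.126], TCP at [0.172, -0.601, 0.253] pointing down, gripper open.
Joint ranges: [-2.98, 2.98], [-0.91, 2.08], [0.09, 2.57], [-1.24, 4.39], [0.2, 2.65], [-2.68, 2.68]. Speed limits (rad/s): [2.57, 2.57, 3.01, 3.14, 3.14, 3.14].

INTERFACE

Orientations are given as a unit quaternion [w, x, y, z].
In Python, from bench import manip gives the robot as it stands. The module is installed in compiled form; this text tells all that it offers.
- The arm moves only by the tool drive_tool, never from a script. Its argument "plan" is a list of rows, each a list of 5 numbers: the finger opening in m, from 0 to 0.0854, then the shift along the tool's x, y, z in m, then the turn about the tool's z in rad. A call has 1 to 20 rows; each row shifts and turns the commanded pose from where the row before left it, along the tool's axes as they then stand; what a row does not reach is not made up. A row lasts 1/10 s, in which the tool goes at most 50 mm and 8.59 degrees, less where a joint would pass 70% of its speed; a pose out of reach is approached as far as the arm can. A call with a gripper value outside its range is refused whole. The fingers move at their own pace and stop on an object; "squeeze" is the grip in N (left out, the last holds). Time passes only in rows, so rows that do not move let the fingers close. It gives the time, the measured TCP pose, the force, the opening and the grip force at its end, in the units of the state.
- manip.sense(): the state, without advancing time (a new reading comes with each control period).
- manip.camera(name): name is "scene" or "top" or "wrist"; returns the picture (420x560x3 uint8, red, green, blue); there is no depth.
- manip.camera_params(name): a dict with "fx", "fy", "cx", "cy" (pixels), "dist" ([k1, k2, p1, p2, k3] as OpenCV has them; the pictures are not rectified), "extrinsics" (4x4, takes a point from camera to world coordinates). Camera axes: x right, y down, z forward; pixel columns grow to the right and rows downward; lengths in m; the calibration is good to about 2 mm. A picture is of the moment at which its call begins: read the wrist's pose just before it. camera_params takes no time and is no camera call; for the wrist camera it gives the pose at the moment of the call.
- manip.job_done(): hands the job in; it is judged then, once.
The state is a dict: "time_s": time; "joint_positions": joint angles; "joint_velocities": joint speeds; "effort": joint torques, N m; "ee_pos": TCP position; "orientation": TCP orientation; "contact_force": force on the tool from outside, world axes, zero at the start; "torque": the same for the moment, N m; "finger_gap": finger opening in m; "gripper_force": force on a finger pad.
Only numpy, scipy, OpenCV 4.12 (cv2) and the standard library are available. Lean on these libraries where they do the work, as an engineer would, in place of code of your own. Each camera call takes 0.05 s, during which the arm holds its last target. There are 200 camera calls.

## Working session

There is one attempt and no reset: what is moved stays moved. The work goes in short steps, Python scripts to look and compute and a tool call to move; the robot and the scene stay as the last step left them, time stands still between calls to the robot, and variables do not carry over. Pictures are saved under pics/ and viewed, at most 10 in all, crops included, and the job is handed in when it is done.

Besides the shell and the picture viewer there is one more tool, called after "Call:" by a JSON object that holds its "name" and its "arguments", one argument or row to a line. drive_tool: Moves the arm, as the interface text tells. Its arguments: {"type":"object","properties":{"plan":{"type":"array"},"squeeze":{"type":"number"}},"required":["plan"]}

```bash
mkdir -p pics
python3 - <<'E'
from bench import manip
import cv2,numpy as np
for n in("scene","top"):
    p=manip.camera_params(n);im=manip.camera(n)
    cv2.imwrite(f"pics/{n}0.png",im[...,::-1])
    print(n,p["fx"],p["cx"],p["cy"],p["dist"],np.round(p["extrinsics"],3).tolist())
s=manip.sense();print(s["time_s"],s["ee_pos"],s["orientation"],s["finger_gap"],manip.finger_overhang)
E
```

```text
scene 499.2380319530941 281.5140648393986 201.45704136132838 [-0.13705786  0.          0.          0.          0.        ] [[0.592, -0.375, 0.713, -0.655], [-0.806, -0.283, 0.52, -0.945], [0.006, -0.883, -0.47, 0.815], [0.0, 0.0, 0.0, 1.0]]
top 537.565352855378 275.26694275247297 213.17065523480474 [-0.14402317  0.          0.          0.          0.        ] [[0.002, -0.993, 0.116, 0.27], [-1.0, -0.001, 0.009, -0.146], [-0.009, -0.116, -0.993, 1.772], [0.0, 0.0, 0.0, 1.0]]
0.1 [ 0.17193987 -0.60035973  0.25231445] [-8.77045054e-04  9.90296324e-01  1.38969138e-01 -8.03386461e-06] 0.08535550823302339 0.022
```

View pics/top0.png

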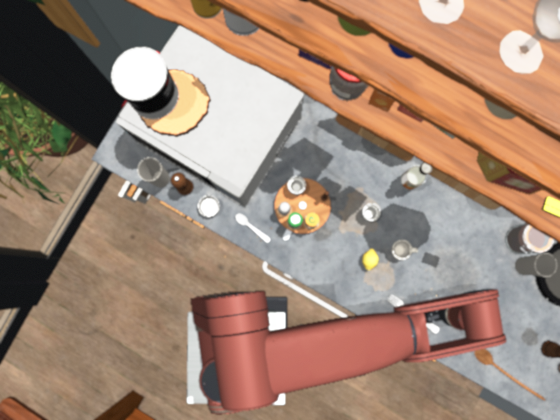

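View pics/scene0.png

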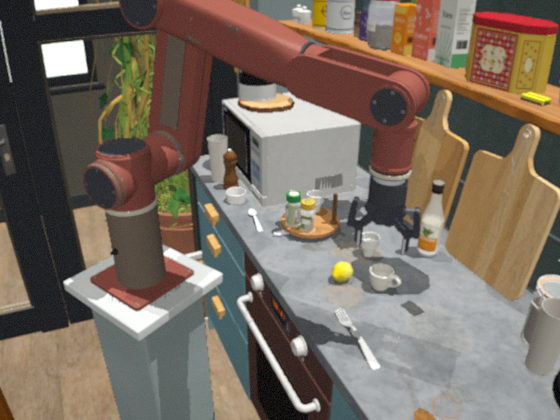

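The top view shows the carousel at about (302,206), the matching cup at (297,185), the tab near (288,237), the loose cup at (370,211), the mug at (401,250) and the lemon at (371,260). I'll enlarge the important part.

```bash
cat > h.py <<'E'
from bench import manip
import cv2,numpy as np
from scipy.spatial.transform import Rotation as R
def KD(p): return np.array([[p["fx"],0,p["cx"]],[0,p["fy"],p["cy"]],[0,0,1.]]),np.array(p["dist"])
def ray(p,uv):
    K,d=KD(p);n=cv2.undistortPoints(np.array([[uv]],float),K,d)[0,0]
    E=np.array(p["extrinsics"]);return E[:3,3],E[:3,:3]@np.array([n[0],n[1],1.])
def onz(p,uv,z):
    o,v=ray(p,uv);return (o+v*(z-o[2])/v[2])
def proj(p,X):
    K,d=KD(p);E=np.linalg.inv(np.array(p["extrinsics"]))
    return cv2.projectPoints(np.atleast_2d(np.array(X,float)),cv2.Rodrigues(E[:3,:3])[0],E[:3,3],K,d)[0][:,0]
def tri(ps,uvs):
    A=np.zeros((3,3));b=np.zeros(3)
    for p,uv in zip(ps,uvs):
        o,v=ray(p,uv);v=v/np.linalg.norm(v);M=np.eye(3)-np.outer(v,v);A+=M;b+=M@o
    return np.linalg.solve(A,b)
E
python3 - <<'E'
from h import *
im=cv2.imread("pics/top0.png")[150:275,255:425]
cv2.imwrite("pics/topc.png",cv2.resize(im,None,fx=4.6,fy=4.6,interpolation=cv2.INTER_CUBIC))
p=manip.camera_params("top")
for n,uv,z in(("loose rim",(371,211),.06),("match rim",(297,184),.09),("disc",(302,206),.03),("tab",(288,237),.009)):print(n,onz(p,uv,z).round(3))
E
```

```text
loose rim [ 0.477 -0.439  0.06 ]
match rim [ 0.559 -0.2    0.09 ]
disc [ 0.496 -0.218  0.03 ]
tab [ 0.396 -0.172  0.009]
```

View pics/topc.png

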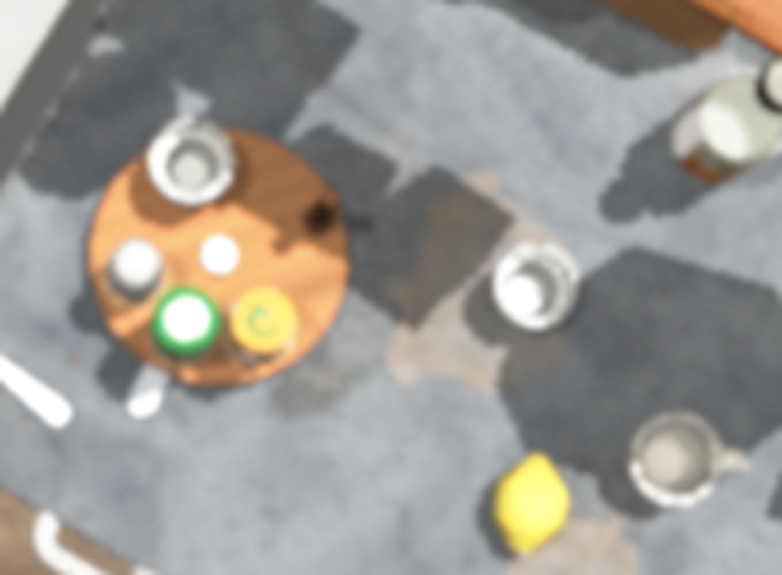

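The crop gives the disc centre at (220,255), the matching cup rim at (192,160), the peg top at (322,215), the tab tip at (140,408) and the loose cup rim at (535,285).

Run:
```python
from h import *
p=manip.camera_params("top")
P={}
for n,uv,z in(("loose",(535,285),.06),("match",(192,162),.09),("disc",(220,256),.03),("peg",(321,214),.133),("tab",(140,410),.009),("bottle",(790,80),.2)):
    P[n]=onz(p,(uv[0]/4.6+255-.4,uv[1]/4.6+150-.4),z);print(n,P[n].round(4))
a=lambda n:np.degrees(np.arctan2(*(P[n]-P["disc"])[[1,0]]))
for n in("match","peg","tab"):print(n,a(n),np.linalg.norm((P[n]-P["disc"])[:2]))
w=manip.camera_params("wrist");s=manip.sense();Rt=R.from_quat(np.roll(s["orientation"],-1)).as_matrix()
E=np.array(w["extrinsics"]);print((Rt.T@(E[:3,3]-s["ee_pos"])).round(3),(Rt.T@E[:3,:3]).round(3).tolist(),w["fx"])
d=P["loose"]-s["ee_pos"];print("move tool",(Rt.T@d).round(4))
```

```text
loose [ 0.4748 -0.4383  0.06  ]
match [ 0.5562 -0.1975  0.09  ]
disc [ 0.4988 -0.2191  0.03  ]
peg [ 0.5138 -0.2826  0.133 ]
tab [ 0.3906 -0.1625  0.009 ]
bottle [ 0.5932 -0.5855  0.2   ]
match 20.576659683428456 0.06132883680161286
peg -76.75659923606446 0.06524097538419191
tab 152.38610744016376 0.12208150430798012
[ 0.067 -0.001 -0.12 ] [[0.0, -0.963, -0.27], [1.0, -0.0, 0.001], [-0.001, -0.27, 0.963]] 362.5121364454808
move tool [ 0.3357 -0.0721  0.1925]
```

Call:
{"name": "drive_tool", "arguments": {
  "plan": [
    [0.0854,0.024,-0.0052,0,0],
    [0.0854,0.024,-0.0052,0,0],
    [0.0854,0.024,-0.0052,0,0],
    [0.0854,0.024,-0.0052,0,0],
    [0.0854,0.024,-0.0052,0,0],
    [0.0854,0.024,-0.0052,0,0],
    [0.0854,0.024,-0.0052,0,0],
    [0.0854,0.024,-0.0052,0,0],
    [0.0854,0.024,-0.0052,0,0],
    [0.0854,0.024,-0.0052,0,0],
    [0.0854,0.024,-0.0052,0,0],
    [0.0854,0.024,-0.0052,0,0],
    [0.0854,0.024,-0.0052,0,0],
    [0.0854,0.024,-0.0052,0,0]
  ]
}}

```text
time_s: 1.5
ee_pos: [0.4756, -0.4376, 0.2527]
orientation: [-0.0, 0.99, 0.139, -0.0]
contact_force: [-0.2, -0.1, 0.4]
finger_gap: 0.0854
gripper_force: 0.0
```

Call:
{"name": "drive_tool", "arguments": {
  "plan": [
    [0.0854,0,0,0,-0.13],
    [0.0854,0,0,0,-0.13],
    [0.0854,0,0,0,-0.13],
    [0.0854,0,0,0,-0.13],
    [0.0854,0,0,0,-0.13],
    [0.0854,0,0,0,-0.13],
    [0.0854,0,0,0,-0.13],
    [0.0854,0,0,0,-0.13],
    [0.0854,0,0,0,-0.13],
    [0.0854,0,0,0,-0.13],
    [0.0854,0,0,0,-0.13],
    [0.0854,0,0,0,-0.13],
    [0.0854,0,0,0,-0.04],
    [0.0854,0,0,0,0],
    [0.0854,0,0,0,0]
  ]
}}

```text
time_s: 3.0
ee_pos: [0.4748, -0.4383, 0.2529]
orientation: [-0.0, 0.591, 0.807, 0.0]
contact_force: [-0.5, -0.1, 0.5]
finger_gap: 0.0854
gripper_force: 0.0
```

Run:
```python
from h import *
s=manip.sense();w=manip.camera_params("wrist");im=manip.camera("wrist")[...,::-1].copy()
cv2.imwrite("pics/w1.png",im);np.save("w1.npy",w["extrinsics"])
print(s["time_s"],s["ee_pos"],s["orientation"],s["joint_positions"])
print(proj(w,[[.4748,-.4383,.06],[.4748,-.4383,.0]]))
```

```text
3.0 [ 0.47484887 -0.43825808  0.25289519] [-3.52970318e-04  5.90829563e-01  8.06796315e-01  9.31180087e-05] [-8.67294290e-01  2.71243076e-01  1.46682401e+00  1.68251578e-05
  1.40425547e+00 -1.17391997e+00]
[[279.67076177 180.45830794]
 [279.47225805 167.99609768]]
```

View pics/w1.png

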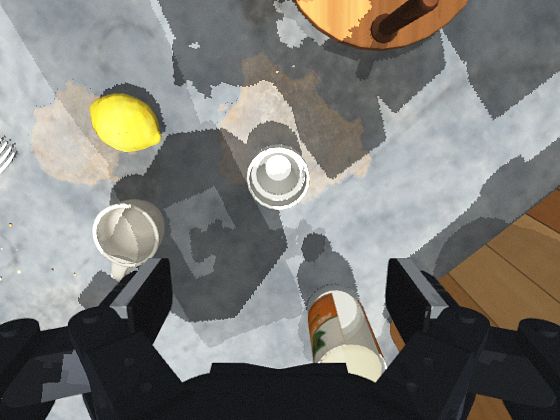

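The wrist view shows the loose cup's rim ring centred at about (278,177), about 2 px left of and 3 px above the prediction. The bottle at (340,340) is clear of it. I'll refine the centre with a mask.

```bash
cat >> h.py <<'E'
def blob(im,c,r,thr=185):
    "fit circle to bright, grey-free rim near c"
    hsv=cv2.cvtColor(im,cv2.COLOR_BGR2HSV);m=((hsv[...,2]>thr)&(hsv[...,1]<30)).astype(np.uint8)
    k=np.zeros_like(m);cv2.circle(k,tuple(map(int,c)),int(r),1,-1);m*=k
    pts=cv2.findNonZero(m);h=cv2.convexHull(pts)
    return cv2.fitEllipse(h)
E
python3 - <<'E'
from h import *
im=cv2.imread("pics/w1.png");w=manip.camera_params("wrist")
e=blob(im,(278,177),36);print(e)
print(onz(w,e[0],.06),onz(w,(278,177.5),.06))
E
```

```text
((280.533203125, 177.38372802734375), (66.9586181640625, 68.12572479248047), 152.48033142089844)
[ 0.47474835 -0.43552206  0.06      ] [ 0.47265448 -0.43629588  0.06      ]
```

Call:
{"name": "drive_tool", "arguments": {
  "plan": [
    [0.0854,0.0022,0,0.02,0],
    [0.0854,0,0,0.03,0],
    [0.0854,0,0,0.03,0],
    [0.0854,0,0,0.03,0],
    [0.0854,0,0,0.03,0],
    [0.0854,0,0,0.02,0],
    [0.0854,0,0,0.02,0],
    [0.0854,0,0,0.016,0],
    [0.0854,0,0,0,0],
    [0.0854,0,0,0,0],
    [0.05,0,0,0,0],
    [0.05,0,0,0,0],
    [0.05,0,0,0,0],
    [0.05,0,0,0,0],
    [0.05,0,0,0,0],
    [0.05,0,0,0,0],
    [0.05,0,0,0,0],
    [0.05,0,0,0,0]
  ],
  "squeeze": 30
}}

```text
time_s: 4.85
ee_pos: [0.4751, -0.4373, 0.0592]
orientation: [0.001, 0.59, 0.807, -0.0]
contact_force: [-0.9, -0.0, 6.6]
finger_gap: 0.0556
gripper_force: 31.7
```

Call:
{"name": "drive_tool", "arguments": {
  "plan": [
    [0.05,0,0,-0.004,0],
    [0.05,0,0,-0.01,0],
    [0.05,0,0,-0.02,0],
    [0.05,0,0,-0.03,0],
    [0.05,0,0,-0.03,0],
    [0.05,0,0,-0.03,0],
    [0.05,0,0,-0.03,0],
    [0.05,0,0,-0.03,0],
    [0.05,0,0,-0.015,0],
    [0.05,0,0,0,0],
    [0.05,0,0,0,0],
    [0.05,0,0,0,0]
  ]
}}

```text
time_s: 6.05
ee_pos: [0.4736, -0.4355, 0.2538]
orientation: [-0.002, 0.59, 0.807, 0.0]
contact_force: [-0.1, 0.5, -1.1]
finger_gap: 0.0558
gripper_force: 32.0
```

Run:
```python
from h import *
s=manip.sense();w=manip.camera_params("wrist");im=manip.camera("wrist")[...,::-1].copy();np.save("w2.npy",w["extrinsics"])
cv2.imwrite("pics/w2.png",im)
print(s["time_s"],s["ee_pos"],s["orientation"],s["contact_force"],s["finger_gap"])
t=s["ee_pos"];print(proj(w,[t,t+[0,0,.003],t+[0,0,-.06]]))
d=np.array([.5562,-.1975,0])-t;Rt=R.from_quat(np.roll(s["orientation"],-1)).as_matrix();print(Rt.T@(d*[1,1,0]))
```

```text
6.05 [ 0.47359821 -0.43545448  0.2537618 ] [-1.87729530e-03  5.90290864e-01  8.07188299e-01  4.71374714e-04] [-0.05345628  0.52258123 -1.06927194] 0.05584845433771282
[[281.68175241 293.06069119]
 [281.74386823 297.28611709]
 [280.82704196 235.05719096]]
[0.20172159 0.15084275 0.00050409]
```

View pics/w2.png

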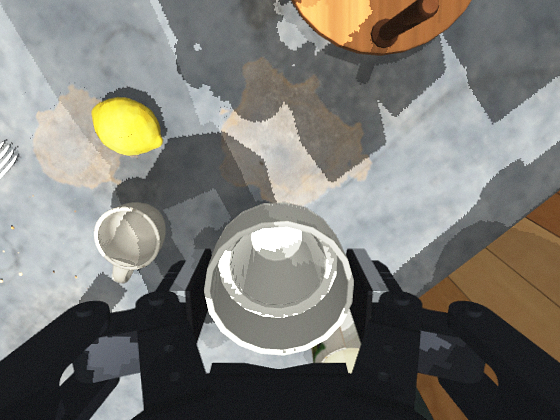

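The view shows the cup held square in the jaws, its rim spanning columns 206–354 and rows about 221–354 (centre about (280,288)). Next I'll stop short of the holder and measure it from close by.

Call:
{"name": "drive_tool", "arguments": {
  "plan": [
    [0.05,0.015,0.015,0,0],
    [0.05,0.015,0.015,0,0],
    [0.05,0.015,0.015,0,0],
    [0.05,0.015,0.015,0,0],
    [0.05,0.015,0.015,0,0],
    [0.05,0.015,0.015,0,0],
    [0.05,0.015,0.015,0,0],
    [0.05,0.015,0.015,0,0],
    [0.05,0.015,0.015,0,0],
    [0.05,0.015,0.015,0,0],
    [0.05,0,0,0,0],
    [0.05,0,0,0,0],
    [0.05,0,0,0,0]
  ]
}}

```text
time_s: 7.4
ee_pos: [0.5712, -0.2485, 0.2555]
orientation: [-0.001, 0.59, 0.807, -0.0]
contact_force: [0.1, -0.3, -0.3]
finger_gap: 0.0559
gripper_force: 32.0
```

Run:
```python
from h import *
s=manip.sense();w=manip.camera_params("wrist");im=manip.camera("wrist")[...,::-1].copy()
cv2.imwrite("pics/w3.png",im)
print(s["time_s"],s["ee_pos"],s["orientation"])
t=s["ee_pos"];print("tcp px",proj(w,[t])[0])
c=proj(w,[.5562,-.1975,.09])[0];print("pred",c, "axis",proj(w,[.4988,-.2191,.03])[0])
```

```text
7.4 [ 0.57122414 -0.24849827  0.25549656] [-5.77986552e-04  5.90488163e-01  8.07046042e-01 -2.85775128e-04]
tcp px [281.65489584 293.10917216]
pred [281.61386296 120.72616733] axis [215.53725237 120.61750814]
```

View pics/w3.png

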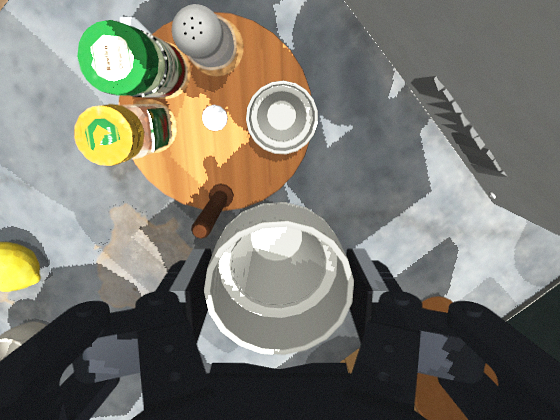

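The holder rim spans columns 246–318 and rows 80–154 (centre (282,117)). The axis cap is at (214,118), and the peg runs from its foot (217,192) to its top (200,232). I'll compare both rims in this same view.

Run:
```python
from h import *
from scipy.optimize import least_squares
w=manip.camera_params("wrist");s=manip.sense();t=s["ee_pos"];Rt=R.from_quat(np.roll(s["orientation"],-1)).as_matrix()
a=np.linspace(0,2*np.pi,120);C=np.c_[np.cos(a),np.sin(a),0*a]*.028
ext=lambda X:(lambda q:np.r_[q.min(0),q.max(0)])(proj(w,X+C))
for n,e,x0 in(("held",[206,221,354,354],t),("holder",[246.5,80.5,318,154],np.array([.556,-.197,.09]))):
    r=least_squares(lambda X:ext(X)-e,x0);print(n,r.x.round(4),r.fun.round(1),"tool rel",(Rt.T@(r.x-t)).round(4))
    r=least_squares(lambda X:ext(np.r_[X,x0[2]])-e,x0[:2]);print(" fixed z",r.x.round(4),r.fun.round(1),"tool rel",(Rt.T@(np.r_[r.x,x0[2]]-t)).round(4))
print("axis",onz(w,(214,118),.03),"pegfoot",onz(w,(217,192),.03),"pegtop",onz(w,(199,233),.133))
```

```text
held [ 0.5709 -0.2495  0.2534] [-0.2  0.2  0.2 -0.3] tool rel [-0.0007 -0.0006  0.0023]
 fixed z [ 0.5705 -0.2484] [-1.6 -0.7  1.6  1.2] tool rel [ 0.0005 -0.0006  0.    ]
holder [ 0.5563 -0.1959  0.0862] [-0.1  0.1  0.1 -0.1] tool rel [0.0548 0.0018 0.1695]
 fixed z [ 0.5562 -0.1957] [-0.6 -0.3  0.6  0.4] tool rel [0.0549 0.0018 0.1657]
axis [ 0.49689038 -0.21741826  0.03      ] pegfoot [ 0.5181159  -0.28543736  0.03      ] pegtop [ 0.52290687 -0.28803614  0.133     ]
```

Call:
{"name": "drive_tool", "arguments": {
  "plan": [
    [0.05,0.018,0.0012,0,0],
    [0.05,0.018,0.0012,0,0],
    [0.05,0.0188,0,0,0],
    [0.05,0,0,0,0],
    [0.05,0,0,0.02,0],
    [0.05,0,0,0.02,0],
    [0.05,0,0,0.02,0],
    [0.05,0,0,0.02,0],
    [0.05,0,0,0.02,0],
    [0.05,0,0,0.01,0],
    [0.05,0,0,0.005,0],
    [0.05,0,0,0.005,0],
    [0.05,0,0,0,0],
    [0.05,0,0,0,0]
  ]
}}

```text
time_s: 8.85
ee_pos: [0.5579, -0.1952, 0.1371]
orientation: [0.001, 0.59, 0.807, 0.0]
contact_force: [0.1, -0.2, -1.8]
finger_gap: 0.0556
gripper_force: 32.0
```

Call:
{"name": "drive_tool", "arguments": {
  "plan": [
    [0.05,0,0,0.004,0],
    [0.05,0,0,0.004,0],
    [0.05,0,0,0.004,0],
    [0.05,0,0,0.002,0],
    [0.05,0,0,0,0],
    [0.05,0,0,0,0]
  ]
}}

```text
time_s: 9.45
ee_pos: [0.5575, -0.1949, 0.1222]
orientation: [-0.0, 0.59, 0.807, -0.0]
contact_force: [1.1, -0.3, -1.2]
finger_gap: 0.0558
gripper_force: 32.0
```

Call:
{"name": "drive_tool", "arguments": {
  "plan": [
    [0.05,0,0,0.002,0],
    [0.05,0,0,0.001,0],
    [0.05,0,0,0.001,0],
    [0.05,0,0,0,0],
    [0.05,0,0,0,0]
  ]
}}

```text
time_s: 9.95
ee_pos: [0.5575, -0.1949, 0.1183]
orientation: [0.0, 0.59, 0.807, 0.0]
contact_force: [-1.3, -0.8, 0.1]
finger_gap: 0.0558
gripper_force: 32.0
```

Call:
{"name": "drive_tool", "arguments": {
  "plan": [
    [0.05,0,0,0.001,0],
    [0.05,0,0,0.001,0],
    [0.05,0,0,0,0],
    [0.05,0,0,0,0]
  ]
}}

```text
time_s: 10.35
ee_pos: [0.5574, -0.1949, 0.1162]
orientation: [-0.0, 0.59, 0.807, 0.0]
contact_force: [0.2, -0.6, -1.3]
finger_gap: 0.056
gripper_force: 32.0
```

Call:
{"name": "drive_tool", "arguments": {
  "plan": [
    [0.05,0,0,0.001,0],
    [0.05,0,0,0.001,0],
    [0.05,0,0,0,0],
    [0.05,0,0,0,0]
  ]
}}

```text
time_s: 10.75
ee_pos: [0.5578, -0.1954, 0.1154]
orientation: [0.001, 0.59, 0.807, -0.0]
contact_force: [-2.4, 0.0, 4.8]
finger_gap: 0.0559
gripper_force: 32.4
```

Call:
{"name": "drive_tool", "arguments": {
  "plan": [
    [0.05,0,0,0.001,0],
    [0.05,0,0,0,0],
    [0.05,0,0,0,0]
  ]
}}

```text
time_s: 11.05
ee_pos: [0.5582, -0.1958, 0.1153]
orientation: [0.001, 0.59, 0.807, -0.0]
contact_force: [-3.4, 0.2, 9.7]
finger_gap: 0.0557
gripper_force: 32.7
```

Call:
{"name": "drive_tool", "arguments": {
  "plan": [
    [0.065,0,0,0,0],
    [0.065,0,0,0,0],
    [0.065,0,0,0,0],
    [0.08,0,0,0,0],
    [0.08,0,0,0,0],
    [0.08,0,0,0,0],
    [0.08,0,0,-0.01,0],
    [0.08,0,0,-0.02,0],
    [0.08,0,0,-0.03,0],
    [0.08,0,0,-0.03,0],
    [0.08,0,0,-0.03,0],
    [0.08,0,0,-0.02,0],
    [0.08,0,0,0,0],
    [0.08,0,0,0,0]
  ]
}}

```text
time_s: 12.45
ee_pos: [0.5576, -0.195, 0.2539]
orientation: [0.001, 0.59, 0.807, 0.0]
contact_force: [-0.4, 0.0, 0.0]
finger_gap: 0.0798
gripper_force: 0.0
```

Run:
```python
from h import *
s=manip.sense();w=manip.camera_params("wrist");im=manip.camera("wrist")[...,::-1].copy()
cv2.imwrite("pics/w4.png",im)
print(s["time_s"],s["ee_pos"],s["orientation"],s["joint_positions"])
print(proj(w,[[.5562,-.1957,.116],[.5562,-.1957,.09],[.497,-.2175,.03],[.521,-.287,.133]]))
```

```text
12.45 [ 0.55758746 -0.19499947  0.25385175] [5.78968976e-04 5.90268729e-01 8.07206592e-01 1.04612053e-04] [-4.69894040e-01  1.37931665e-01  1.61935145e+00  2.06719286e-05
  1.38313302e+00 -7.77910534e-01]
[[277.7020865  196.61274676]
 [277.7219754  188.18771111]
 [212.61074484 176.24972958]
 [196.23915716 300.59339013]]
```

View pics/w4.png

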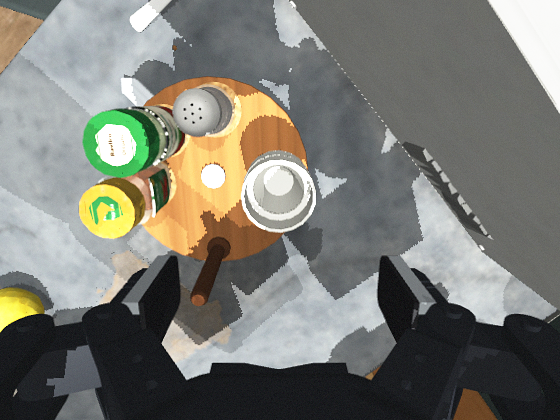

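The cup stands in the holder, with its rim spanning about columns 242–316 and rows 157–232. That is about 2 px from the nested prediction (278,197). The peg top is at (199,299), its foot at (219,246), and the tab at (131,88). I'll check the rim extents to confirm its height.

Run:
```python
from h import *
w=manip.camera_params("wrist");im=cv2.imread("pics/w4.png")
a=np.linspace(0,2*np.pi,120);C=np.c_[np.cos(a),np.sin(a),0*a]*.028
for z in(.09,.116,.125,.14):
    q=proj(w,np.array([.5562,-.1957,z])+C);print(z,q.min(0).round(1),q.max(0).round(1))
g=im[194,232:326].astype(int);print("row194",g.mean(1).astype(int).tolist())
g=im[145:245,279].astype(int);print("col279",g.mean(1).astype(int).tolist())
t=[onz(w,(131,74),.009)]; print(onz(w,(199,299),.133),onz(w,(219,246),.03),onz(w,(213,176),.03))
```

```text
0.09 [243.7 154.6] [313.5 222.5]
0.116 [240.4 160. ] [316.8 233.8]
0.125 [239.1 162.1] [318.1 238.2]
0.14 [236.8 166. ] [320.5 246.2]
row194 [205, 203, 202, 201, 203, 201, 203, 201, 206, 255, 255, 255, 232, 119, 131, 247, 255, 255, 255, 255, 255, 255, 154, 202, 201, 198, 199, 194, 195, 193, 195, 193, 168, 171, 169, 171, 175, 175, 177, 177, 212, 219, 221, 232, 245, 243, 244, 243, 239, 237, 237, 217, 206, 172, 169, 170, 170, 170, 168, 164, 164, 159, 158, 157, 157, 152, 149, 154, 145, 146, 127, 157, 227, 255, 236, 232, 199, 255, 168, 96, 153, 255, 255, 255, 84, 107, 111, 110, 119, 164, 168, 212, 212, 219]
col279 [111, 112, 109, 110, 115, 140, 152, 153, 147, 221, 213, 146, 148, 147, 146, 255, 255, 255, 255, 255, 185, 255, 255, 255, 220, 238, 238, 236, 236, 236, 238, 236, 236, 237, 237, 237, 236, 238, 237, 238, 237, 237, 237, 236, 237, 238, 237, 238, 238, 243, 222, 175, 175, 177, 182, 174, 179, 177, 179, 180, 179, 179, 179, 178, 182, 178, 182, 176, 184, 224, 243, 242, 236, 237, 241, 203, 143, 150, 152, 146, 150, 150, 136, 122, 223, 244, 241, 179, 76, 85, 83, 82, 78, 80, 83, 82, 81, 80, 75, 84]
[ 0.52191292 -0.28379194  0.133     ] [ 0.52088311 -0.284778    0.03      ] [ 0.49641182 -0.21633788  0.03      ]
```

Call:
{"name": "drive_tool", "arguments": {
  "plan": [
    [0.05,-0.0186,-0.0154,0,0],
    [0.05,-0.0186,-0.0154,0,0],
    [0.05,-0.0186,-0.0154,0,0],
    [0.05,-0.0186,-0.0154,0,0],
    [0.05,0,0,0,0.141],
    [0.05,0,0,0,0.141],
    [0.05,0,0,0,0.141],
    [0.05,0,0,0,0.141],
    [0.05,0,0,0,0.141],
    [0.05,0,0,0,0.141],
    [0.05,0,0,0,0.141],
    [0.05,0,0,0,0.141],
    [0.05,0,0,0,0.141],
    [0.05,0,0,0,0.141],
    [0.05,0,0,0,0.141]
  ]
}}

```text
time_s: 14.0
ee_pos: [0.5205, -0.2839, 0.251]
orientation: [-0.001, 0.987, 0.16, -0.001]
contact_force: [-0.0, 0.1, -0.3]
finger_gap: 0.0502
gripper_force: 0.0
```

Call:
{"name": "drive_tool", "arguments": {
  "plan": [
    [0.05,0,0,0,0.141],
    [0.05,0,0,0,0.141],
    [0.05,0,0,0,0.141],
    [0.05,0,0,0,0.141],
    [0.05,0,0,0,0.141],
    [0.05,0,0,0,0.141],
    [0.05,0,0,0,0.141],
    [0.05,0,0,0,0.141],
    [0.05,0,0,0,0.141],
    [0.05,0,0,0,0.141],
    [0.05,0,0,0,0.141],
    [0.05,0,0,0,0],
    [0.05,0,0,0,0]
  ]
}}

```text
time_s: 15.3
ee_pos: [0.5208, -0.2842, 0.2519]
orientation: [-0.0, 0.82, -0.573, -0.001]
contact_force: [-0.0, 0.8, 0.4]
finger_gap: 0.0501
gripper_force: 0.0
```

Run:
```python
from h import *
s=manip.sense();w=manip.camera_params("wrist");im=manip.camera("wrist")[...,::-1].copy()
cv2.imwrite("pics/w5.png",im)
print(s["time_s"],s["ee_pos"],s["orientation"],s["joint_positions"])
print(proj(w,[[.5217,-.2842,.133],[.521,-.2845,.03],[.5562,-.1957,.116],[.497,-.217,.03]]))
```

```text
15.3 [ 0.52077931 -0.28415828  0.25187219] [-1.51964880e-05  8.19816678e-01 -5.72624841e-01 -1.18572200e-03] [-6.32356705e-01  1.47980699e-01  1.61193536e+00 -2.37413921e-05
  1.38404812e+00  2.15785309e+00]
[[275.26388722 201.48467244]
 [276.86211564 172.15996335]
 [195.54480507 282.88344495]
 [276.22722733 241.89087272]]
```

View pics/w5.png

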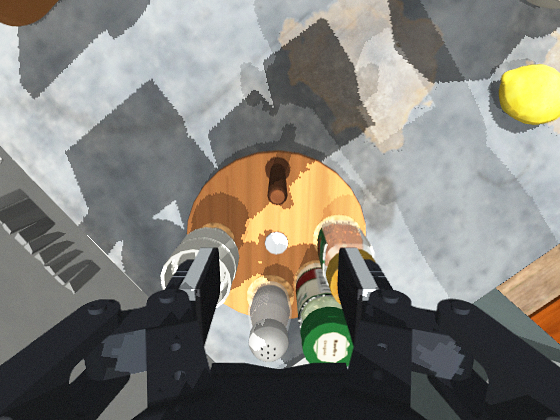

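The peg top is at (278,199) with its foot at (277,168), and it sits nearly centred between the jaws. The cups are at (195,280), left of the jaws. I'll go down and grip.

Call:
{"name": "drive_tool", "arguments": {
  "plan": [
    [0.05,0.002,0.001,0.02,0],
    [0.05,0,0,0.03,0],
    [0.05,0,0,0.03,0],
    [0.05,0,0,0.025,0],
    [0.05,0,0,0.02,0],
    [0.05,0,0,0.009,0],
    [0.05,0,0,0,0],
    [0.05,0,0,0,0],
    [0.01,0,0,0,0],
    [0.01,0,0,0,0],
    [0.01,0,0,0,0],
    [0.01,0,0,0,0],
    [0.01,0,0,0,0],
    [0.01,0,0,0,0],
    [0.01,0,0,0,0],
    [0.01,0,0,0,0]
  ],
  "squeeze": 30
}}

```text
time_s: 16.95
ee_pos: [0.5218, -0.2872, 0.1207]
orientation: [-0.0, 0.819, -0.574, 0.001]
contact_force: [0.3, 0.2, 4.9]
finger_gap: 0.0128
gripper_force: 29.6
```

Call:
{"name": "drive_tool", "arguments": {
  "plan": [
    [0.01,0,-0.0026,0,-0.035],
    [0.01,-0.00018,-0.00525,0,-0.07],
    [0.01,-0.00018,-0.00525,0,-0.07],
    [0.01,-0.00018,-0.00525,0,-0.07],
    [0.01,-0.00018,-0.00525,0,-0.07],
    [0.01,-0.00018,-0.00525,0,-0.07],
    [0.01,-0.00018,-0.00525,0,-0.07],
    [0.01,-0.00018,-0.00525,0,-0.07],
    [0.01,-0.00018,-0.00525,0,-0.07],
    [0.01,-0.00018,-0.00525,0,-0.07],
    [0.01,-0.00018,-0.00525,0,-0.07],
    [0.01,-0.00018,-0.00525,0,-0.07],
    [0.01,-0.00018,-0.00525,0,-0.07],
    [0.01,-0.00018,-0.00525,0,-0.07],
    [0.01,-0.00018,-0.00525,0,-0.07],
    [0.01,-0.00018,-0.00525,0,-0.07]
  ]
}}

```text
time_s: 18.55
ee_pos: [0.5719, -0.2277, 0.1207]
orientation: [0.001, 0.998, -0.068, 0.003]
contact_force: [5.4, -2.3, 1.2]
finger_gap: 0.0125
gripper_force: 29.3
```

Call:
{"name": "drive_tool", "arguments": {
  "plan": [
    [0.01,-0.00018,-0.00525,0,-0.07],
    [0.01,-0.00018,-0.00525,0,-0.07],
    [0.01,-0.00018,-0.00525,0,-0.07],
    [0.01,-0.00018,-0.00525,0,-0.07],
    [0.01,-0.00018,-0.00525,0,-0.07],
    [0.01,-0.00018,-0.00525,0,-0.07],
    [0.01,-0.00018,-0.00525,0,-0.07],
    [0.01,-0.00018,-0.00525,0,-0.07],
    [0.01,-0.00018,-0.00525,0,-0.07],
    [0.01,-0.00018,-0.00525,0,-0.07],
    [0.01,-0.00018,-0.00525,0,-0.07],
    [0.01,-0.00018,-0.00525,0,-0.07],
    [0.01,-0.00018,-0.00525,0,-0.07],
    [0.01,-0.00018,-0.00525,0,-0.07],
    [0.01,-0.00018,-0.00525,0,-0.07],
    [0.01,-0.00018,-0.00525,0,-0.07],
    [0.01,0,0,0,0],
    [0.01,0,0,0,0]
  ]
}}

```text
time_s: 20.35
ee_pos: [0.5386, -0.154, 0.1206]
orientation: [0.001, 0.882, 0.471, 0.001]
contact_force: [3.7, 0.9, 6.4]
finger_gap: 0.0133
gripper_force: 29.8
```

Run:
```python
from h import *
s=manip.sense();w=manip.camera_params("wrist")
a=manip.camera("top")[...,::-1].copy();b=manip.camera("scene")[...,::-1].copy();c=manip.camera("wrist")[...,::-1].copy()
for n,i in zip("abc",(a,b,c)):cv2.imwrite(f"pics/{n}6.png",i)
A=cv2.resize(a[160:260,250:350],(400,400),interpolation=cv2.INTER_CUBIC);B=cv2.resize(b[170:270,250:350],(400,400),interpolation=cv2.INTER_CUBIC)
cv2.imwrite("pics/m6.png",np.hstack([A,B]))
print(s["time_s"],s["ee_pos"],s["orientation"],s["joint_positions"],s["contact_force"])
ax=np.array([.4965,-.2172]);d=s["ee_pos"][:2]-ax;print(np.degrees(np.arctan2(d[1],d[0])),np.linalg.norm(d))
```

```text
20.35 [ 0.5385819  -0.15404567  0.12062625] [0.00107538 0.88219775 0.47087643 0.00116354] [-4.19650667e-01  1.98699966e-01  1.81501651e+00  5.73097084e-04
  1.12474994e+00  1.70329934e-01] [3.65003743 0.85513247 6.39258978]
56.323112899212944 0.07589041828290202
```

View pics/m6.png

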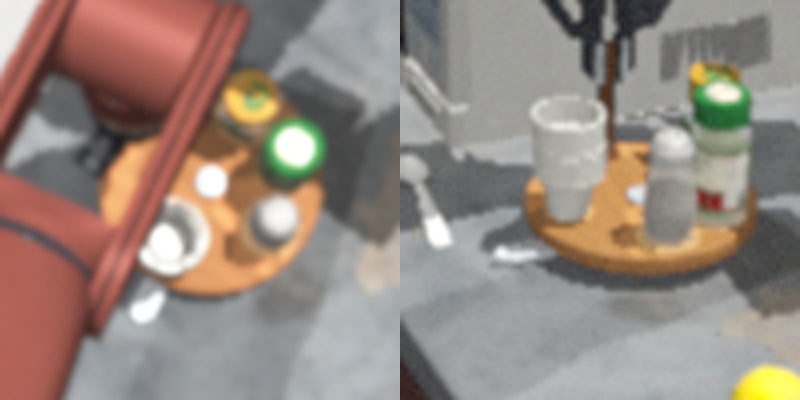

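View pics/c6.png

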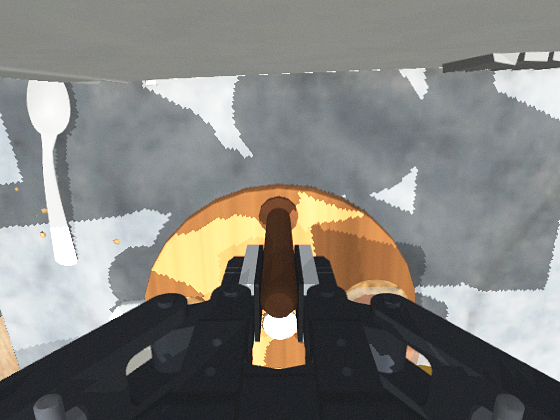

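The cups are still nested and now near the tab. In the left (top) half the tab is at about (148,303) and the axis cap at (211,181). In the right (scene) half the tab tip is at about (495,256). I'll measure the remaining angle within each camera on its own, from masks.

Run:
```python
from h import *
T=manip.camera_params("top");S=manip.camera_params("scene")
# wrist params as in w4: rebuild from fixed tool->camera mount
w=manip.camera_params("wrist");s=manip.sense();Rt=R.from_quat(np.roll(s["orientation"],-1)).as_matrix()
def pose(q,t):M=np.eye(4);M[:3,:3]=R.from_quat(np.roll(q,-1)).as_matrix();M[:3,3]=t;return M
mount=np.linalg.inv(pose(s["orientation"],s["ee_pos"]))@np.array(w["extrinsics"])
W=dict(w);W["extrinsics"]=pose([5.78968976e-04,5.90268729e-01,8.07206592e-01,1.04612053e-04],[.55758746,-.19499947,.25385175])@mount
def comps(f,box,vt,st=40,hue=None):
    im=cv2.imread(f);x0,y0,x1,y1=box;h=cv2.cvtColor(im[y0:y1,x0:x1],cv2.COLOR_BGR2HSV)
    m=((h[...,2]>vt)&(h[...,1]<st)).astype(np.uint8)
    n,l,st_,c=cv2.connectedComponentsWithStats(m)
    return [(st_[i][4],(c[i]+[x0,y0]).round(1),cv2.findNonZero((l==i).astype(np.uint8))[:,0]+[x0,y0]) for i in range(1,n) if st_[i][4]>4]
for nm,f,box,P,ax in(("top0","pics/top0.png",(280,229,296,246),T,(302.4,205.1)),("top6","pics/a6.png",(280,229,296,246),T,(302.4,205)),
    ("scene0","pics/scene0.png",(268,226,292,240),S,(308.6,218)),("scene6","pics/b6.png",(268,226,292,240),S,(308.6,218)),("w4","pics/w4.png",(110,65,150,110),W,(213,176))):
    A=onz(P,ax,.031)
    for n,c,pts in comps(f,box,210):
        X=np.array([onz(P,q,.009) for q in pts]);d=(X-A)[:,:2];r=np.hypot(*d.T);i=r.argsort()[-3:]
        m=d.mean(0);tp=d[i].mean(0);print(nm,n,c,"axis",A[:2].round(4),"mean ang %.1f r %.3f tip ang %.1f r %.3f"%(np.degrees(np.arctan2(m[1],m[0])),np.hypot(*m),np.degrees(np.arctan2(tp[1],tp[0])),np.hypot(*tp)))
# axis from the disc outline of top0 (wood colour hull), scene cap, wrist cup angle
for nm,P,f,box in(("cap scene6",S,"pics/b6.png",(302,212,316,226)),("cap top0",T,"pics/top0.png",(296,199,309,212)),("cap w4",W,"pics/w4.png",(195,158,232,195)),("cap w3",None,"pics/w3.png",(195,100,232,137))):
    for n,c,_ in comps(f,box,225,30):print(nm,n,c,onz(P,c,.031).round(4) if P else "")
A=onz(W,(213,176),.031);h=onz(W,(278.3,196),.116);d=h-A;print("cup w4 ang",np.degrees(np.arctan2(d[1],d[0])),np.hypot(d[0],d[1]))
```

```text
top0 39 [286.3 236.9] axis [ 0.4992 -0.219 ] mean ang 152.9 r 0.115 tip ang 151.8 r 0.127
top6 41 [286.4 236.7] axis [ 0.4995 -0.219 ] mean ang 153.0 r 0.115 tip ang 151.9 r 0.127
scene0 13 [277.2 233.5] axis [ 0.4978 -0.2099] mean ang 156.8 r 0.114 tip ang 155.7 r 0.121
scene6 19 [277.6 233.2] axis [ 0.4978 -0.2099] mean ang 156.4 r 0.112 tip ang 153.6 r 0.121
w4 620 [132.8  89.2] axis [ 0.4979 -0.2178] mean ang 151.5 r 0.113 tip ang 148.5 r 0.133
w4 7 [129.   67.4] axis [ 0.4979 -0.2178] mean ang 145.8 r 0.129 tip ang 145.9 r 0.130
w4 79 [112.9  97.1] axis [ 0.4979 -0.2178] mean ang 160.7 r 0.123 tip ang 158.9 r 0.129
cap top0 48 [302.2 204.9] [ 0.4998 -0.2183  0.031 ]
cap w4 454 [212.7 175.9] [ 0.4976 -0.2178  0.031 ]
cap w3 500 [214.1 117.7] 
cup w4 ang 20.159789630178075 0.06285226562403703
```

Call:
{"name": "drive_tool", "arguments": {
  "plan": [
    [0.01,-5e-05,-0.00266,0,-0.0355],
    [0.01,-5e-05,-0.00266,0,-0.0355],
    [0.01,-5e-05,-0.00266,0,-0.0355],
    [0.01,0,0,0,0],
    [0.01,0,0,0,0],
    [0.01,0,0,0,0]
  ]
}}

```text
time_s: 21.1
ee_pos: [0.5317, -0.1501, 0.1206]
orientation: [0.001, 0.856, 0.517, 0.001]
contact_force: [3.0, 1.6, 7.6]
finger_gap: 0.013
gripper_force: 29.9
```

Run:
```python
from h import *
T=manip.camera_params("top");S=manip.camera_params("scene");s=manip.sense()
a=manip.camera("top")[...,::-1].copy();b=manip.camera("scene")[...,::-1].copy()
cv2.imwrite("pics/a7.png",a);cv2.imwrite("pics/b7.png",b)
d=s["ee_pos"][:2]-np.array([.497,-.2175]);print(s["time_s"],np.degrees(np.arctan2(d[1],d[0])),np.linalg.norm(d),s["contact_force"])
# green lid: same-camera rotation check, top view (before a6 / now / start)
def lid(f,lo,hi):
    im=cv2.imread(f)[160:260,250:350];h=cv2.cvtColor(im,cv2.COLOR_BGR2HSV);m=cv2.inRange(h,lo,hi)
    n,l,st,c=cv2.connectedComponentsWithStats(m);i=1+st[1:,4].argmax()
    hull=cv2.convexHull(cv2.findNonZero((l==i).astype(np.uint8)));M=cv2.minEnclosingCircle(hull);return np.array(M[0])+[250,160]
A=np.array([.4995,-.2185])
for f in("top0","a6","a7"):
    for z in(.09,.106):
        X=onz(T,lid(f"pics/{f}.png",(45,90,40),(85,255,255)),z)[:2]-A;print(f,z,"lid ang",np.degrees(np.arctan2(X[1],X[0])).round(1),np.hypot(*X).round(4))
# expected aligned rim in scene & top for tab 152.8
for nm,P,ax in(("scene",S,np.array([.4978,-.2130])),("top",T,A)):
  for ang in(147,150,153,156):
    c=np.r_[ax+.062*np.array([np.cos(np.radians(ang)),np.sin(np.radians(ang))]),.116]
    t=np.linspace(0,6.28,90);q=proj(P,c+.028*np.c_[np.cos(t),np.sin(t),0*t]);print(nm,ang,q.min(0).round(1),q.max(0).round(1))
for r in(196,199,202):print("scene row",r,b[r,276:312].mean(1).astype(int).tolist())
```

```text
21.1 62.74847719419102 0.07583904559150473 [2.98680077 1.55886847 7.56911006]
top0 0.09 lid ang 154.5 0.0602
top0 0.106 lid ang 154.8 0.0619
a6 0.09 lid ang -73.4 0.0668
a6 0.106 lid ang -75.1 0.0649
a7 0.09 lid ang -67.8 0.0671
a7 0.106 lid ang -69.3 0.065
scene 147 [282.3 193.3] [300.8 201.8]
scene 150 [282.7 193.7] [301.2 202.3]
scene 153 [283.2 194.2] [301.7 202.8]
scene 156 [283.7 194.6] [302.3 203.2]
top 147 [283.5 209.1] [301.6 227. ]
top 150 [284.4 209.6] [302.5 227.6]
top 153 [285.3 210.1] [303.4 228.1]
top 156 [286.3 210.6] [304.3 228.5]
scene row 196 [159, 156, 156, 153, 154, 156, 154, 154, 160, 181, 201, 206, 189, 183, 184, 190, 181, 176, 175, 176, 170, 170, 188, 199, 168, 157, 156, 156, 155, 158, 157, 156, 155, 157, 157, 155]
scene row 199 [158, 156, 160, 157, 158, 154, 155, 181, 218, 201, 185, 185, 185, 184, 178, 176, 171, 170, 168, 165, 165, 161, 156, 152, 173, 204, 176, 159, 174, 182, 151, 133, 134, 140, 148, 145]
scene row 202 [157, 158, 158, 158, 158, 158, 159, 153, 148, 164, 184, 198, 212, 228, 231, 223, 221, 222, 230, 225, 203, 209, 215, 216, 202, 182, 129, 101, 99, 101, 102, 101, 99, 104, 101, 109]
```

Run:
```python
from h import *
im=cv2.imread("pics/w4.png").astype(int).mean(2)[64:112:2,104:156:1]
for r in im: print("".join(" .:-=+*#%@"[min(9,int(v)//26)] for v in r))
print()
t=cv2.imread("pics/top0.png").astype(int).mean(2)[228:246,278:298]
for r in t.astype(int): print(*r)
```

```text
*********###########################***============-
*********###############%##########*================
******####################%######*================--
*****###########%####%%##########*===============---
******###########%%###########*-===============-=---
****#*############%#+%%%######*================-----
*****#########%#####-===--+*--=================-----
***#############%@@@@@@@@@@@##*+=-====-=-======-=---
*################@@@@@@@@@@@%%%%%#+=-=-=-=-=-=------
#################@@@@@@@@@@@%%%%%%%#+==-------------
#################@@@@@@@@@@%%%%%%%%%%#+=------------
#################@@@@@@@@@@@@%%%%%%%%%%#+=----------
#%%##############%@@@@@@@@@@@%%%%%%%%%%%%#+=--------
#%#%%############%@@@@@@@@@@@%%%%%%%%%%%%%%#*=------
%#%%%%%###########@@@@@@@@@@%%%%%%%%%%%%%%%%%#=-----
#%%%%%%%#%%%%#######@@@@@@@@@@%%%%%%%%%%%%%%%%%#*=--
%%%%%%%%%%%###########%@@@@@@@@@%%%%%%%%%%%%%%%%#+==
%%%%%%%%%%%%%%##########%@@@@@@@%%%%%%%%%%%%%%#=====
%%%%%%%%%%%%###########***%@@@@%%%%%%%%%%%%*=-======
#%%%%%%%###############*****%@@@@%%%%%%%%#==========
%%##%##################*******%@@%%%%%%%
[... 876 characters left out ...]
 227 251 255 255 255 255 233 176 160 160 161 163 162 160 158
172 171 168 168 191 241 255 255 255 255 250 210 167 160 158 159 162 167 168 168
175 177 177 175 186 228 253 255 254 245 222 185 170 165 160 159 162 167 171 172
177 179 180 178 177 192 221 227 218 199 183 176 175 171 165 162 161 166 171 174
176 178 180 180 179 179 183 183 177 173 174 178 180 177 172 166 162 164 171 176
174 176 178 179 180 180 179 178 175 174 178 182 183 183 178 172 168 169 173 178
170 173 174 175 177 178 176 176 174 176 179 183 186 186 183 178 175 175 177 180
166 167 168 168 171 170 171 170 172 174 179 184 186 187 185 181 178 178 178 178
162 162 162 162 162 163 163 163 166 171 178 183 185 186 185 183 182 180 179 178
```

Run:
```python
from h import *
w=manip.camera_params("wrist");s=manip.sense()
def pose(q,t):M=np.eye(4);M[:3,:3]=R.from_quat(np.roll(q,-1)).as_matrix();M[:3,3]=t;return M
W=dict(w);W["extrinsics"]=pose([5.78968976e-04,5.90268729e-01,8.07206592e-01,1.04612053e-04],[.55758746,-.19499947,.25385175])@np.linalg.inv(pose(s["orientation"],s["ee_pos"]))@np.array(w["extrinsics"])
for z in(.03,.033,.036):
  A=onz(W,(212.7,175.9),z)
  f=lambda X:(np.degrees(np.arctan2(*(X-A)[[1,0]])).round(2),np.hypot(*(X-A)[:2]).round(4))
  print(z,A[:2].round(4),"apex",f(onz(W,(120.7,77.5),.009)),"corners",f(onz(W,(131.5,78),.009)),f(onz(W,(121,91.5),.009)),"edges far",f(onz(W,(151,95),.009)),f(onz(W,(135,105.5),.009)),"cup",f(onz(W,(278.3,196),.116)),"peg foot",f(onz(W,(219,246),.03)))
c=cv2.imread("pics/w4.png")
# disc outline by wood colour -> axis at z=.03 (right/lower rim only is unobstructed)
```

```text
0.03 [ 0.4974 -0.2179] apex (np.float64(151.34), np.float64(0.1279)) corners (np.float64(147.93), np.float64(0.1204)) (np.float64(156.03), np.float64(0.1196)) edges far (np.float64(146.1), np.float64(0.0969)) (np.float64(156.99), np.float64(0.1015)) cup (np.float64(20.25), np.float64(0.0633)) peg foot (np.float64(-70.11), np.float64(0.0731))
0.033 [ 0.4977 -0.2172] apex (np.float64(151.72), np.float64(0.1278)) corners (np.float64(148.32), np.float64(0.1203)) (np.float64(156.43), np.float64(0.1196)) edges far (np.float64(146.59), np.float64(0.0968)) (np.float64(157.46), np.float64(0.1015)) cup (np.float64(19.7), np.float64(0.0628)) peg foot (np.float64(-70.56), np.float64(0.0737))
0.036 [ 0.498  -0.2164] apex (np.float64(152.09), np.float64(0.1277)) corners (np.float64(148.71), np.float64(0.1202)) (np.float64(156.83), np.float64(0.1196)) edges far (np.float64(147.07), np.float64(0.0966)) (np.float64(157.93), np.float64(0.1015)) cup (np.float64(19.14), np.float64(0.0622)) peg foot (np.float64(-71.0), np.float64(0.0743))
```

```bash
python3 -c "
from bench import manip
print(manip.job_done())"
```

```text
the job is handed in; nothing more can be done
None
```

I nested the loose cup fully home and let go of it. I then turned the carousel about 132° counter-clockwise, which puts the stack over the front tab to within about 1° by my measurements, and handed the job in at about 21 s with the gripper still holding the peg.

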